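# Unclip the lens cell's retaining ring with the pick

### The job

The lens has to come out for cleaning, so remove the split ring that holds it. Draw the thin round pick out of its stand, lay it flat on the desk and take it again by its handle; put its tip through the slot in the lens cell under the end of the ring and lift until the ring springs out over the rim. Then lay the pick down on the desk, take the ring off and lay it flat on the desk beside the cell; do not press on the glass and leave everything else where it is.

Things in the scene. Friction and masses are not known exactly. Their poses are not given: they have to be found in the camera images.
- cell: Lens cell: round black metal holder, 112 mm across, 52 mm high, open at the top, on a bright square flange 128 x 128 x 10 mm; fixed to the desk. Origin: centre of its underside; z up; front is -x, left is +y. Bore 95 mm across, wall 8.5 mm. The ring lies in it on a ledge 40 mm above the desk, held down by three rounded lips, at its left, right and back, that overhang it by 2.5 mm.
- rim (a point): On the cell's axis at the height of its rim, 52 mm above the desk.
- slot (a point): Middle of the pick slot's opening under the ring, on the outside of the cell: 56 mm from its axis, 20 degrees from -x towards +y, 32 mm above the desk. The slot is a gap in the front wall from the rim down to 25 mm above the desk, 26 mm wide, which leaves 15 mm of height under the ring. A tip that enters along the cell's +x at y = +16 mm and stops 29 mm short of the axis is under the ring's end.
- lens: Clear glass lens in the bore, 82 mm across, its top 17 mm above the desk at the edge and 21 mm in the middle. Origin on the cell's axis, 15 mm above the desk. Not to be pressed.
- ring: Split steel ring, 6 mm round wire, 95 mm outside, 60 g, a flat eye (10 mm across, 6 mm thick) at each end. Springy: it pushes outward; its ends can close up. Origin: ring centre on its underside, 40 mm above the desk when seated, 0 when it lies on the desk; axes at the start as the cell's; its 15 mm split faces the cell's front.
- ring_end (a point): Centre of the ring's eye over the slot: 42 mm from the ring's centre, 17 degrees from -x towards +y; 43 mm above the desk when seated, 3 mm when the ring lies on the desk. Lifted here with about 10 N the ring tilts up about its back; some 20 mm up its sides snap over the side lips and it stays on the rim, tilted about 15 degrees, this end some 15 mm above the rim.
- ring_back (a point): Middle of the ring's wire across from the split, 44 mm from its centre. After the ring has sprung out at the front it still lies loosely under the back lip: draw it about 15 mm towards the cell's front while raising it. The desk in front of the cell is clear back to x = 0.38 m.
- ring_far_end (a point): Centre of the ring's other eye, right of the split, same size.
- stand: Light wooden block 98 mm wide, 110 mm long, 75 mm high at its raised end, fixed; two square pockets (20 mm wide, 105 mm deep, 60 mm apart) rise 25 degrees along its +x. Origin: under its middle, on the desk. In each a tool sits handle first, the front 45 mm sticking out. The desk is clear from x = 0.35 to 0.52 m at y = 0.13 to 0.17 m.
- pick: Pick, 150 mm long, about 45 g: black square handle 16 x 16 x 85 mm, then a round steel shank 8 mm thick, tapered over its last 18 mm to a 4 mm tip. Origin: on its axis at the handle's front end; +x to the tip. It starts in either pocket: take it by the shank 27 mm behind the tip and draw it 115 mm along its axis. Lying on the desk its axis is 8 mm high.
- pick_tip (a point): Point of the pick, 65 mm ahead of its origin on its axis.
- pick_handle (a point): On the axis of the pick's handle, 20 mm behind its front end: where to hold it for lifting (the TCP within 60 mm of this point).
- spatula: Spatula in the other pocket: the same handle, but a flat steel blade 18 mm wide and 42 mm long instead of a round point. Origin as the pick's. Leave it.
- torch: Bystander: grey torch, 100 x 28 x 27 mm, lying on the desk.
- marker: Bystander: white marker pen with blue cap, 135 x 17 x 16 mm, lying on the desk at the right.
- heart_rose: Bystander: pink stone heart, 55 x 58 x 23 mm, lying on the desk between the cell and the turntable.

How it is judged:
By the outcome, as a careful person would: the job done as asked, in the order asked, and still so for the second after the job is handed in, with the robot touching nothing.
It also fails if it takes over 67 s, if anything falls off the work surface, if the arm or the gripper's body presses on something with over 40 N, if the wrist force passes 120 N, or if a joint passes its speed limit or range.

### The arm

A 7-joint arm with a two-finger parallel gripper is mounted at the origin on a cart in front of the work surface, level with it; the furniture and walls round the work are solid. World frame = base frame: x ahead of the robot, y to its left, z up, the work surface at z = 0. Lengths are in m, angles in rad, forces in N, time in s.
With the tool pointing down it reaches from about 0.35 to 0.9 m from the base axis. Payload 19.9 kg.
Tool frame: the origin (TCP) lies between the finger pads, 19 mm behind the fingertips; this is the grasp point; z points along the fingers, y is the line along which they close (so a half turn about z gives the same grasp; the last joint's range is limited). The gripper opens to 85 mm and grips with 20 to 120 N. Pads are 22 mm wide; open, the fingers measure 114 mm over their backs; the gripper's body (76 mm by 85 mm) begins 54 mm behind the grasp point. The pads swing forward as they close: fully open they stand 13 mm farther back than shut.
Start: joints at [-1.381, 0.417, -0.01, 1.614, 0.005, 1.111, -0.053], TCP at [0.144, 0.608, 0.25] pointing down, gripper open.
Joint ranges: [-2.81, 2.81], [-0.39, 2.02], [-1.27, 1.25], [0.06, 2.57], [-1.19, 4.33], [0.19, 2], [-2.82, 2.82]. Speed limits (rad/s): [1.89, 1.89, 2.39, 2.39, 3.01, 3.01, 3.01].

### API

Orientations are given as a rotation vector (axis times angle).
In Python, from cell import bot, vision gives the robot as it stands. Calls block until the motion is done:
- bot.move_ptp(position, orientation): joint-space move of the TCP to a pose.
- bot.line_to(position, rot=None, feed=0.15): straight line of the TCP; rot=None keeps the orientation; feed is the mean speed in m/s.
- bot.set_joints(angles): joint-space move.
- bot.grip(opening): opening from 0.0 (shut) to 1.0 (fully open); the grip force is fixed at half the most; returns when the fingers have stopped.
- bot.pause(seconds).
- bot.inverse_kinematics(position, orientation): joint angles nearest the present ones, or None.
- vision.camera(name): name is "scene" or "top" or "wrist"; returns a dict with "pixels" (420x560x3 uint8, blue, green, red), "fx", "fy", "cx", "cy" (pixels), "rvec" (rotation vector, rad) and "tvec" (3), from world to camera coordinates, as OpenCV has them. Camera axes: x right, y down, z forward; pixel columns grow to the right and rows downward; lengths in m; the calibration is good to about 2 mm. A picture is of the moment at which its call begins. There is no depth.
A pose or a line that the arm cannot do raises bot.Unreachable and nothing moves.
- bot.hand_in(): hands the job in; it is judged then, once.
Readings, each from a call of its own:
- bot.get_time(): time.
- bot.get_joint_pos(): joint angles.
- bot.get_qd(): joint speeds.
- bot.get_effort(): joint torques, N m.
- bot.get_position(): TCP position.
- bot.get_orientation(): TCP orientation.
- bot.get_force(): force on the tool from outside, world axes, zero at the start.
- bot.get_torque(): the same for the moment, N m.
- bot.get_width(): opening from 0.0 (shut) to 1.0 (fully open).
- bot.get_gripper_force(): force on a finger pad.
Only numpy, scipy, OpenCV 4.12 (cv2) and the standard library are available. Lean on these libraries where they do the work, as an engineer would, in place of code of your own. Each camera call takes 0.05 s, during which the arm holds its last target. There are 200 camera calls.

## Working session

There is one attempt and no reset: what is moved stays moved. The work goes in short steps, each a Python script; the robot and the scene stay as the last script left them, time stands still between calls to the robot, and variables do not carry over. Pictures are saved under pics/ and viewed, at most 10 in all, crops included, and the job is handed in when it is done.

```bash
ls; mkdir -p pics; python3 - <<'E'
from cell import bot,vision
import cv2,numpy as np
for n in("scene","top","wrist"):
    c=vision.camera(n); cv2.imwrite(f"pics/{n}0.png",c["pixels"])
    R=cv2.Rodrigues(np.array(c["rvec"],float))[0]; print(n,c["fx"],c["cx"],c["cy"],"pos",(-R.T@np.array(c["tvec"]).ravel()).round(3),"fwd",R[2].round(3))
print(bot.get_time(),bot.get_orientation())
E
```

```text
pics
scene 445.6149984623665 275.7628300269839 210.18357994583764 pos [-0.154 -0.789  0.832] fwd [ 0.537  0.636 -0.554]
top 528.8684891200446 276.11822228419584 207.81041944543847 pos [0.231 0.046 1.636] fwd [ 0.185 -0.008 -0.983]
wrist 295.8230186940491 275.92838660426276 206.51450447287942 pos [0.067 0.625 0.372] fwd [ 0.3   -0.073 -0.951]
0.15 [-3.63329119e-01 -3.12046403e+00  1.45623701e-03]
```

```bash
python3 -c "
import cv2,numpy as np
a=cv2.imread('pics/scene0.png');b=cv2.imread('pics/top0.png')
print(a.shape)"
```

```text
(420, 560, 3)
```

View pics/scene0.png

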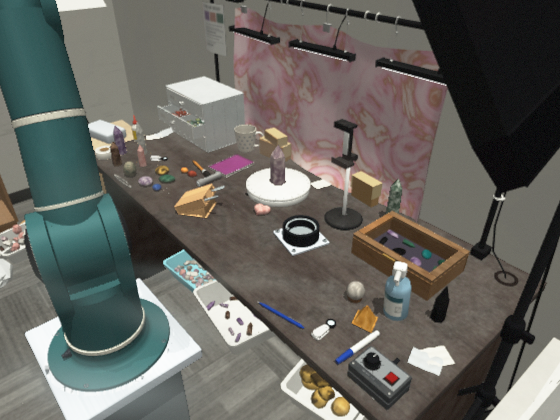

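View pics/top0.png

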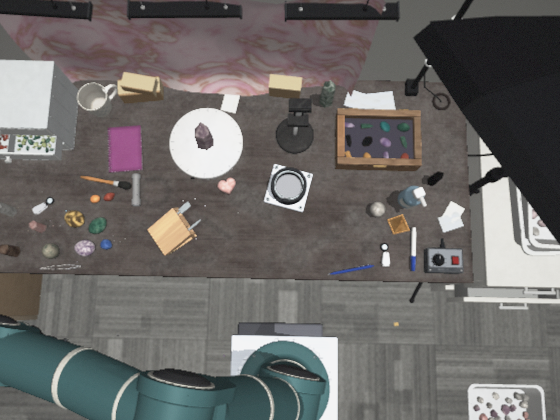

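The scene camera shows the cell at about (301,232), with the stand at (197,203). The top camera shows the stand at (172,230) with its two tools pointing up and to the right at (192,211) and (197,235). The cell is at (289,187), its flange turned slightly.

```bash
cat > h.py <<'E'
from cell import bot,vision
import cv2,numpy as np
from scipy.spatial.transform import Rotation as Ro
def snap(n,f=None):
    c=vision.camera(n)
    if f: cv2.imwrite(f"pics/{f}.png",c["pixels"]); np.save(f"pics/{f}.npy",c,allow_pickle=True)
    return c
def load(f): return np.load(f"pics/{f}.npy",allow_pickle=True).item()
def ray(c,uv):
    R=cv2.Rodrigues(np.array(c["rvec"],float))[0];t=np.array(c["tvec"],float).ravel()
    d=R.T@np.array([(uv[0]-c["cx"])/c["fx"],(uv[1]-c["cy"])/c["fy"],1.]);return -R.T@t,d/np.linalg.norm(d)
def onz(c,uv,z):
    o,d=ray(c,uv);return o+d*(z-o[2])/d[2]
def tri(*cu):
    A=np.zeros((3,3));b=np.zeros(3);rs=[ray(c,u) for c,u in cu]
    for o,d in rs:
        P=np.eye(3)-np.outer(d,d);A+=P;b+=P@o
    p=np.linalg.solve(A,b);return p,max(np.linalg.norm((np.eye(3)-np.outer(d,d))@(p-o)) for o,d in rs)
def proj(c,p):
    R=cv2.Rodrigues(np.array(c["rvec"],float))[0];q=R@np.array(p)+np.array(c["tvec"],float).ravel()
    return np.array([c["fx"]*q[0]/q[2]+c["cx"],c["fy"]*q[1]/q[2]+c["cy"]])
def rot(z,y):
    "rotvec of tool with approach z and closing axis y"
    z=np.array(z,float);z/=np.linalg.norm(z);y=np.array(y,float);y-=z*(y@z);y/=np.linalg.norm(y)
    return Ro.from_matrix(np.c_[np.cross(y,z),y,z]).as_rotvec()
E
python3 - <<'E'
from h import *
c=snap("top","t0");s=snap("scene","s0");w=snap("wrist","w0")
for u in[(289,187),(274,165),(313,174),(303,209),(265,200)]:print(u,onz(c,u,.01).round(3))
for u in[(172,230),(192,211),(197,235)]:print(u,onz(c,u,.075).round(3))
R=Ro.from_rotvec(bot.get_orientation()).as_matrix();p=np.array(bot.get_position())
o,d=ray(w,(w["cx"],w["cy"]));print("cam in tool",R.T@(o-p),R.T@d, R)
a=cv2.resize(c["pixels"][130:290,130:330],None,fx=4,fy=4,interpolation=cv2.INTER_CUBIC)[:600]
b=cv2.resize(s["pixels"][160:280,160:350],None,fx=4,fy=4,interpolation=cv2.INTER_CUBIC)
cv2.imwrite("pics/ca.png",a[:600,:800]);cv2.imwrite("pics/cb.png",b)
E
```

```text
(289, 187) [ 0.604 -0.006  0.01 ]
(274, 165) [0.674 0.043 0.01 ]
(313, 174) [ 0.648 -0.081  0.01 ]
(303, 209) [ 0.534 -0.051  0.01 ]
(265, 200) [0.56  0.069 0.01 ]
(172, 230) [0.45  0.342 0.075]
(192, 211) [0.508 0.285 0.075]
(197, 235) [0.436 0.267 0.075]
cam in tool [ 0.07874694 -0.00122705 -0.12282851] [-0.30892887 -0.00129353  0.95108426] [[-9.73252210e-01  2.29739262e-01 -7.87891469e-05]
 [ 2.29739274e-01  9.73252109e-01 -4.45953769e-04]
 [-2.57713865e-05 -4.52126453e-04 -9.99999897e-01]]
```

View pics/ca.png

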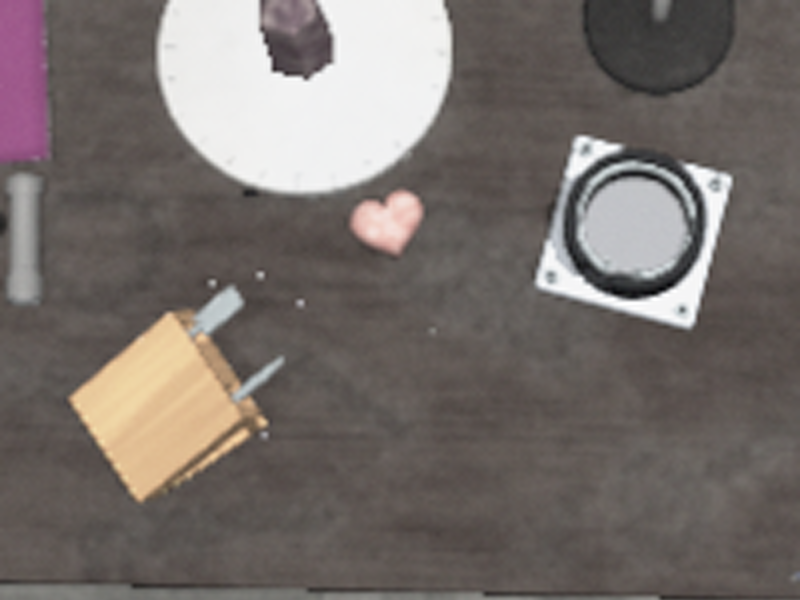

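The crop shows the pick as the lower, narrow tool, its tip at crop (283,358), i.e. pixel (200.8,219.5). The spatula is the upper, wide one at crop (220,310). The flange corners are at crop (577,137), (732,178), (693,328) and (537,288), so the cell is yawed about -14° with the split at the bottom. Next I take close wrist views.

```bash
python3 - <<'E'
from h import *
t=load("t0");k=lambda u:(130+u[0]/4,130+u[1]/4)
tip=onz(t,k((283,358)),.095);print("tip",tip)
cs=[onz(t,k(u),.01) for u in[(577,137),(732,178),(693,328),(537,288)]];cc=np.mean(cs,0);print(cc,[np.linalg.norm(cs[i]-cs[i-1]).round(4) for i in range(4)])
psi=np.radians(-50);f=np.array([np.cos(psi),np.sin(psi),0]);l=np.array([-f[1],f[0],0])
r=rot([0,0,-1],l)
for i,s in enumerate((.05,-.05)):
    p=tip-.03*f+s*l;p[2]=.22
    (bot.move_ptp if i==0 else lambda a,b:bot.line_to(a,feed=.25))(p,r);snap("wrist",f"p{i}");print(bot.get_time())
psi=np.radians(-14);f=np.array([np.cos(psi),np.sin(psi),0]);l=np.array([-f[1],f[0],0])
r=rot([0,0,-1],l)
for i,s in enumerate((.05,-.05)):
    p=cc-.05*f+s*l;p[2]=.21
    (bot.move_ptp if i==0 else lambda a,b:bot.line_to(a,feed=.25))(p,r);snap("wrist",f"c{i}");print(bot.get_time())
im=[load(n)["pixels"] for n in("p0","p1","c0","c1")]
cv2.imwrite("pics/m1.png",cv2.resize(np.vstack([np.hstack(im[:2]),np.hstack(im[2:])]),(800,600),interpolation=cv2.INTER_AREA))
E
```

```text
tip [0.48002173 0.25540375 0.095     ]
[ 0.60039225 -0.0049833   0.01      ] [np.float64(0.1263), np.float64(0.1272), np.float64(0.125), np.float64(0.126)]
2.05
2.65
3.7833
4.3833
```

View pics/m1.png

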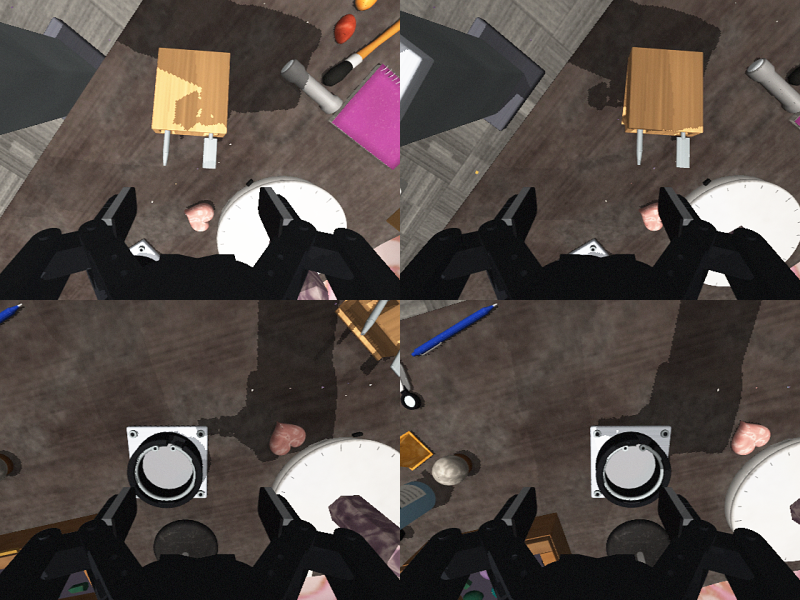

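The wrist views (tile pixels × 1.4) show the pick at tile (166,150) and (640,150), its tip pointing down in the picture. The spatula is at (209,152). The cell is at (167,465) and (631,465) with its front up, and the ring eyes appear near the top of the bore. Now I measure.

```bash
python3 - <<'E'
from h import *
P={}
for n,x0 in(("p0",232),("p1",336)):
    c=load(n);im=c["pixels"].astype(int);sat=im.max(2)-im.min(2)
    m=((im.mean(2)>105)&(sat<40)).astype(np.uint8);m[:180]=0;m[240:]=0;m[:,:x0-22]=0;m[:,x0+22:]=0
    q,lab,st,ce=cv2.connectedComponentsWithStats(m);i=1+np.argmax(st[1:,4]);ys,xs=np.nonzero(lab==i)
    print(n,st[i]);rows=np.unique(ys);cen=np.array([[xs[ys==r].mean(),r] for r in rows]);print([int((ys==r).sum()) for r in rows])
    b=np.polyfit(cen[:,1],cen[:,0],1);tip=(np.polyval(b,rows[-1]+.5),rows[-1]+.5);top=(np.polyval(b,rows[0]),rows[0]);P[n]=(c,tip,top)
T,e=tri(*[(P[n][0],P[n][1]) for n in P]);print("tip",T,e)
nn=[np.cross(ray(P[n][0],P[n][1])[1],ray(P[n][0],P[n][2])[1]) for n in P]
a=np.cross(*nn);a/=np.linalg.norm(a);a*=np.sign(a[0]);print("axis",a,"elev",np.degrees(np.arcsin(a[2])),"yaw",np.degrees(np.arctan2(a[1],a[0])))
tops,e=tri(*[(P[n][0],P[n][2]) for n in P]);print("exit",tops,e,np.linalg.norm(T-tops))
C={}
for n in("c0","c1"):
    c=load(n);im=c["pixels"].astype(int);m=((im.min(2)>150)).astype(np.uint8);m[:,300:] if 0 else None
    x0={"c0":234,"c1":323}[n];m[:,:x0-75]=0;m[:,x0+75:]=0;m[:170]=0;m[285:]=0
    ys,xs=np.nonzero(m);pts=np.c_[xs,ys].astype(np.float32);h=cv2.convexHull(pts);r=cv2.minAreaRect(h);ap=cv2.approxPolyDP(h,6,True)[:,0];print(n,r,ap.tolist())
    C[n]=c
a,b=[cv2.resize(load(n)["pixels"][175:290,x-60:x+60],(400,383),interpolation=cv2.INTER_CUBIC) for n,x in(("c0",234),("c1",323))]
cv2.imwrite("pics/m2.png",np.hstack([a,b]))
E
```

```text
p0 [223 182  16  52 395]
[4, 8, 8, 8, 8, 8, 8, 8, 8, 8, 9, 9, 9, 9, 9, 8, 8, 8, 8, 8, 8, 8, 9, 9, 9, 9, 9, 8, 8, 8, 8, 8, 8, 8, 8, 8, 7, 7, 7, 7, 7, 7, 6, 6, 6, 6, 6, 7, 8, 9, 4, 1]
p1 [331 181   9  50 369]
[8, 7, 8, 8, 8, 8, 8, 8, 8, 8, 8, 8, 8, 8, 8, 8, 8, 8, 8, 8, 8, 8, 8, 8, 9, 8, 9, 8, 8, 9, 9, 8, 8, 8, 8, 7, 7, 6, 6, 6, 6, 6, 6, 6, 5, 5, 5, 5, 5, 5]
tip [0.48466621 0.25766946 0.0823478 ] 0.000976855854890617
axis [ 0.517456   -0.7201649   0.46217074] elev 27.5272705701682 yaw -54.301835266240474
exit [0.45905852 0.29337118 0.05888159] 5.045647321281067e-05 0.04980993584084783
c0 ((233.68319702148438, 228.64227294921875), (102.88774871826172, 112.06069946289062), 89.16968536376953) [[288.0, 276.0], [190.0, 276.0], [177.0, 179.0], [288.0, 178.0]]
c1 ((321.5558166503906, 228.25299072265625), (112.06268310546875, 101.59716796875), 0.5562521815299988) [[378.0, 178.0], [367.0, 249.0], [353.0, 270.0], [333.0, 279.0], [268.0, 275.0], [268.0, 177.0]]
```

View pics/m2.png

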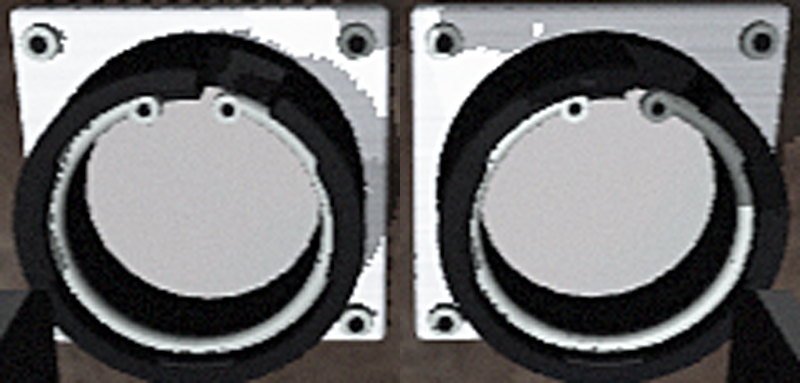

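Both views show the ring eyes clearly. The slot-side eye (+y, right in the picture) is at crop (228,110) and (659,108), the other at (145,110) and (575,109). The slot is the wall gap at (205–290,80), and the flange screws show in the corners.

```bash
python3 - <<'E'
from h import *
P={}
for n,x0 in(("p0",232),("p1",336)):
    c=load(n);im=c["pixels"].astype(int);sat=im.max(2)-im.min(2)
    m=((im.mean(2)>105)&(sat<40)).astype(np.uint8);m[:184]=0;m[227:]=0;m[:,:x0-22]=0;m[:,x0+22:]=0
    q,lab,st,ce=cv2.connectedComponentsWithStats(m);i=1+np.argmax(st[1:,4]);ys,xs=np.nonzero(lab==i)
    rows=np.unique(ys);cen=np.array([[xs[ys==r].mean(),r] for r in rows])
    b=np.polyfit(cen[:,1],cen[:,0],1);print(n,b,np.abs(np.polyval(b,cen[:,1])-cen[:,0]).max());te={"p0":230.5,"p1":230.5}[n];P[n]=(c,(np.polyval(b,te),te),(np.polyval(b,184),184))
T,e=tri(*[(P[n][0],P[n][1]) for n in P]);print("tip",T,e)
nn=[np.cross(ray(P[n][0],P[n][1])[1],ray(P[n][0],P[n][2])[1]) for n in P]
a=np.cross(*nn);a/=np.linalg.norm(a);a*=np.sign(a[0]);print("axis",a,"elev",np.degrees(np.arcsin(a[2])),"yaw",np.degrees(np.arctan2(a[1],a[0])))
t=load("t0");p,e=tri(*[(P[n][0],P[n][1]) for n in P],(t,(200.75,219.5)));print("tip w/ top",p,e)
c0,c1=load("c0"),load("c1")
D={k:tri((c0,u),(c1,v)) for k,u,v in(("end",(242.4,208),(340.7,207.4)),("far",(217.5,208),(315.5,207.7)),("sTL",(185.7,187.6),(276.2,187.6)),("sTR",(280.8,187.6),(371.6,187.6)))}
for k in D:print(k,D[k][0].round(4),D[k][1].round(4))
S=[onz(c0,u,.01)[:2] for u in((185.7,187.6),(280.8,187.6),(281.1,271.6))];S2=[onz(c1,u,.01)[:2] for u in((276.2,187.6),(371.6,187.6),(276.2,271.6))]
C0=(S[0]+S[2])/2;C1=(S2[1]+S2[2])/2
for s in(S,S2):
    d=s[1]-s[0];print("yaw",np.degrees(np.arctan2(-d[0],d[1])),np.linalg.norm(d))
print("centre",C0,C1)
for c in(c0,c1):
  for C in (C0,):pass
C=(C0+C1)/2
for k in("end","far"):
    d=D[k][0][:2]-C;print(k,np.linalg.norm(d),np.degrees(np.arctan2(-d[1],-d[0])))
E
```

```text
p0 [-8.19238901e-02  2.48968816e+02] 0.6871035940802983
p1 [-3.42041679e-02  3.42046738e+02] 0.6032920567805036
tip [0.48463346 0.25835128 0.07994675] 0.0004494094437050963
axis [ 0.53388017 -0.72768146  0.43064099] elev 25.508245699755385 yaw -53.73351196108249
tip w/ top [0.48400405 0.25800526 0.07945738] 0.0015213796798440042
end [0.5708 0.0181 0.0453] 0.0001
far [ 0.565  -0.007   0.0445] 0.0
sTL [ 0.5421 -0.0429  0.0136] 0.0002
sTR [0.5673 0.0598 0.0149] 0.0002
yaw -13.965119742032366 0.10686786642453032
yaw -13.986082726468826 0.10730114832926364
centre [ 0.60738581 -0.00472227] [ 0.60811268 -0.00399384]
end 0.0432478832183662 -31.221525338885897
far 0.042821594616571076 3.4783204744535516
```

```bash
cat >> h.py <<'E'
CC=np.array([.607,-.0045,0]);cy=np.radians(-14);CF=np.array([np.cos(cy),np.sin(cy),0]);CL=np.array([-CF[1],CF[0],0])
UP=np.array([0,0,1.])
E
python3 - <<'E'
from h import *
T=np.array([.4845,.258,.080]);y=np.radians(-53.7);f=np.array([np.cos(y),np.sin(y),0]);l=np.array([-f[1],f[0],0])
s,k=np.sin(np.radians(25)),np.cos(np.radians(25));a=k*f+s*UP;z=s*f-k*UP;r=rot(z,l)
g=T-.027*a-.010*z
bot.grip(.35)
bot.move_ptp(g-.10*z,r);bot.line_to(g,feed=.12)
print(bot.get_time(),bot.get_force());snap("wrist","g0")
bot.grip(0);print(bot.get_width(),bot.get_gripper_force(),bot.get_force(),bot.get_time())
bot.line_to(g+.12*a,feed=.1);print(bot.get_width(),bot.get_gripper_force(),bot.get_force(),bot.get_time())
bot.line_to(g+.12*a+.03*UP,feed=.15)
snap("wrist","g1");snap("scene","g1s");snap("top","g1t")
A=load("g1")["pixels"];B=load("g1s")["pixels"][130:270,150:336];B=cv2.resize(B,(560,420),interpolation=cv2.INTER_CUBIC)
D=cv2.resize(load("g1t")["pixels"][150:290,130:316],(560,420),interpolation=cv2.INTER_CUBIC)
cv2.imwrite("pics/m3.png",cv2.resize(np.vstack([np.hstack([load("g0")["pixels"],A]),np.hstack([B,D])]),(800,600)))
E
```

```text
7.6667 [-0.62749056  0.02222247 -0.01961562]
0.06266826063657165 58.67650402535219 [0.02066517 1.23344657 1.48428783] 8.0667
0.05786111126322461 58.60126571555156 [-0.38972424  0.44347735 -0.18051294] 9.4167
```

View pics/m3.png

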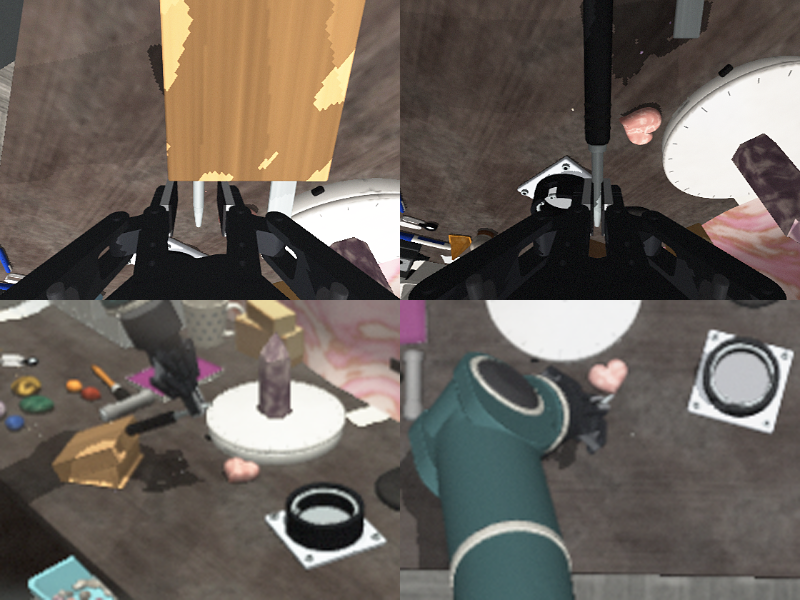

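The pick is out of its pocket: the handle is visible at tile (597,70) with its front end at (597,145), aligned with the fingers. Next I lay it down at y=0.15.

```bash
python3 - <<'E'
from h import *
r=rot([0,0,-1],[0,1,0])
bot.move_ptp([.483,.15,.12],r);bot.line_to([.483,.15,.03],feed=.12)
f0=bot.get_force()[2];z=.03
while z>.0215:
    z-=.002;bot.line_to([.483,.15,z],feed=.05);d=bot.get_force()[2]-f0;print(round(z,4),round(d,2))
    if abs(d)>2.5:break
print(bot.get_time());bot.grip(.3);bot.line_to([.483,.15,.13],feed=.25)
bot.line_to([.40,.18,.15],feed=.3);snap("wrist","l0");bot.line_to([.40,.12,.15],feed=.3);snap("wrist","l1");print(bot.get_time())
cv2.imwrite("pics/m4.png",cv2.resize(np.hstack([load("l0")["pixels"],load("l1")["pixels"]]),(800,300)))
E
```

```text
0.028 0.42
0.026 -0.13
0.024 0.58
0.022 0.5
0.02 0.34
13.3917
15.2167
```

View pics/m4.png

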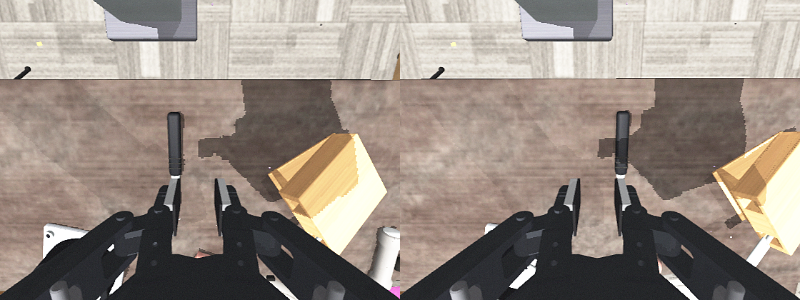

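The pick lies flat, handle towards the robot. In full pixels the handle runs from (245,157) to (244,243) in l0 and from (313,155) to (310,243) in l1. Triangulating it:

```bash
python3 - <<'E'
from h import *
L={}
for n,x0 in(("l0",244),("l1",312)):
    c=load(n);g=c["pixels"].astype(int);m=((g.max(2)<62)&(g.max(2)-g.min(2)<14)).astype(np.uint8)
    m[:,:x0-16]=0;m[:,x0+16:]=0;m[:148]=0;m[250:]=0
    q,lab,st,ce=cv2.connectedComponentsWithStats(m);i=1+np.argmax(st[1:,4]);ys,xs=np.nonzero(lab==i);rows=np.unique(ys);w=[int((ys==r).sum()) for r in rows];print(n,st[i],w)
    ok=(ys>165)&(ys<225);b=np.polyfit(ys[ok],xs[ok],1);L[n]=(c,b,rows[0],rows[-1])
for yy in(160,200,240):
    p,e=tri(*[(L[n][0],(np.polyval(L[n][1],yy),yy)) for n in L]);print(yy,p.round(4),round(e,5))
for n in L:
    for yy in(L[n][2],L[n][3]+1):print(n,yy,onz(L[n][0],(np.polyval(L[n][1],yy),yy),.012).round(4))
E
```

```text
l0 [235 157  20  89 386] [13, 16, 16, 14, 5, 5, 3, 3, 3, 3, 3, 4, 3, 3, 3, 3, 3, 3, 3, 3, 3, 3, 3, 3, 4, 3, 4, 4, 3, 3, 3, 4, 3, 3, 3, 3, 3, 3, 3, 3, 3, 3, 4, 3, 4, 4, 4, 4, 4, 4, 4, 4, 4, 4, 4, 4, 4, 3, 4, 4, 4, 3, 4, 4, 2, 2, 5, 4, 4, 4, 4, 1, 1, 6, 4, 4, 4, 5, 2, 1, 7, 7, 7, 7, 6, 5, 5, 14, 8]
l1 [301 155  21  79 748] [9, 14, 16, 15, 3, 4, 4, 4, 4, 4, 3, 3, 4, 3, 4, 5, 4, 4, 4, 4, 4, 4, 4, 4, 4, 4, 5, 4, 4, 5, 5, 4, 3, 4, 3, 5, 4, 5, 13, 13, 12, 11, 14, 14, 15, 15, 14, 17, 16, 17, 13, 13, 15, 16, 15, 15, 15, 17, 16, 17, 16, 16, 17, 17, 17, 16, 17, 17, 12, 14, 14, 15, 11, 12, 4, 6, 5, 5, 4]
160 [ 0.3683  0.1528 -0.027 ] 0.00067
200 [ 0.4098  0.1526 -0.0244] 0.00064
240 [ 0.4542  0.1525 -0.0215] 0.0006
l0 157 [0.3589 0.1562 0.012 ]
l0 246 [0.4447 0.1554 0.012 ]
l1 155 [0.3585 0.1482 0.012 ]
l1 234 [0.4334 0.1485 0.012 ]
```

```bash
python3 - <<'E'
from h import *
for n,x0 in(("l0",244),("l1",312)):
    c=load(n);g=cv2.GaussianBlur(c["pixels"],(1,1),0).astype(int).max(2)
    for r in(170,190,210,230): print(n,r,x0-16,g[r,x0-16:x0+16].tolist())
E
python3 - <<'E'
import sys;sys.path.insert(0,'.')
import os;os.chdir('.')
from h import *
a=load("l0")["pixels"][145:285,204:284];b=load("l1")["pixels"][145:285,272:352]
cv2.imwrite("pics/m5.png",cv2.resize(np.hstack([a,b]),(640,560),interpolation=cv2.INTER_CUBIC))
E
```

```text
l0 170 228 [158, 160, 155, 157, 164, 160, 95, 47, 70, 93, 94, 100, 99, 94, 105, 98, 102, 99, 100, 94, 84, 63, 47, 27, 36, 80, 95, 86, 84, 80, 127, 153]
l0 190 228 [165, 165, 166, 162, 167, 173, 150, 81, 48, 73, 88, 96, 90, 90, 90, 94, 95, 93, 95, 96, 84, 64, 51, 42, 26, 76, 100, 91, 140, 178, 171, 171]
l0 210 228 [144, 145, 143, 158, 162, 162, 174, 133, 57, 57, 68, 84, 88, 84, 80, 85, 88, 86, 81, 92, 81, 65, 54, 41, 27, 54, 92, 90, 140, 163, 163, 167]
l0 230 228 [150, 152, 149, 149, 148, 148, 156, 167, 120, 43, 52, 57, 67, 66, 68, 67, 73, 74, 69, 76, 67, 61, 52, 44, 36, 12, 52, 80, 91, 77, 69, 129]
l1 170 296 [170, 172, 170, 164, 155, 167, 115, 41, 52, 59, 80, 96, 106, 112, 108, 105, 99, 101, 105, 98, 97, 88, 74, 58, 50, 79, 100, 91, 145, 167, 160, 151]
l1 190 296 [176, 179, 178, 170, 172, 131, 55, 39, 61, 69, 81, 95, 101, 104, 99, 95, 98, 92, 90, 93, 90, 73, 53, 45, 82, 107, 102, 102, 100, 100, 103, 105]
l1 210 296 [102, 99, 90, 86, 92, 66, 25, 39, 35, 47, 54, 61, 63, 59, 63, 55, 58, 60, 55, 54, 45, 39, 27, 85, 109, 105, 97, 95, 97, 98, 107, 99]
l1 230 296 [154, 156, 156, 165, 120, 36, 38, 56, 61, 77, 81, 85, 83, 88, 81, 85, 86, 93, 91, 67, 46, 24, 78, 168, 190, 191, 194, 146, 94, 104, 105, 113]
```

View pics/m5.png

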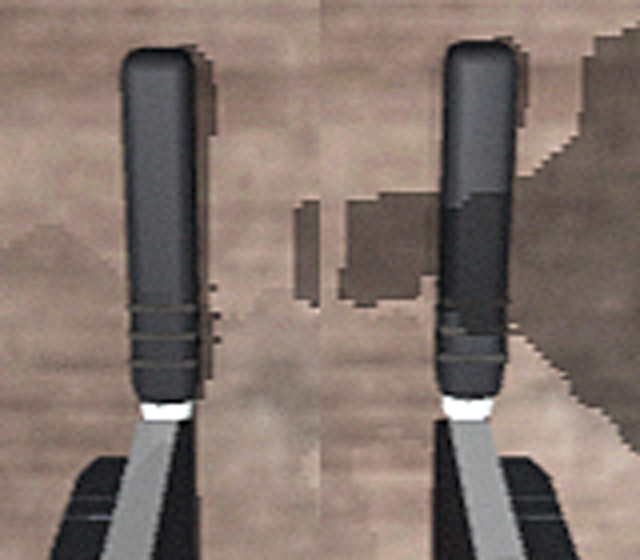

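```bash
python3 - <<'E'
from h import *
a,b=load("l0"),load("l1")
for y,u,v in((170,243.9,311.9),(190,244.3,311),(210,244.8,310.3),(230,245.4,309.4)):
    p,e=tri((a,(u,y)),(b,(v,y)));print(p.round(4),round(e,5),onz(a,(u,y),.012)[:2].round(4),onz(b,(v,y),.012)[:2].round(4))
print(tri((a,(245.7,244.7)),(b,(309,244.2))), tri((a,(243.3,157)),(b,(312.2,155.5))))
E
```

```text
[0.372  0.1494 0.0071] 0.00066 [0.3704 0.15  ] [0.3717 0.1489]
[0.3907 0.1492 0.0072] 0.00064 [0.3888 0.1498] [0.3901 0.1487]
[0.4101 0.1491 0.0077] 0.00062 [0.408  0.1496] [0.4093 0.1487]
[0.4307 0.149  0.007 ] 0.0006 [0.428  0.1496] [0.4293 0.1484]
(array([0.44555608, 0.1489692 , 0.00811681]), np.float64(0.00034025789028297544)) (array([0.35961253, 0.14928266, 0.00698948]), np.float64(6.018931195841203e-06))
```

Measured: the handle front is at (0.4455, 0.149, 0.008), the handle is 86 mm long and the axis runs along +x, all consistent with the text. Next I regrasp it by the handle and insert it.

```bash
python3 - <<'E'
from h import *
r=rot([0,0,-1],[0,1,0])
bot.line_to([.431,.149,.09],feed=.25);bot.line_to([.431,.149,.0215],feed=.12);bot.grip(0)
print(bot.get_width(),bot.get_gripper_force(),bot.get_force(),bot.get_time())
bot.line_to([.431,.149,.09],feed=.2);print(bot.get_force())
rc=rot([0,0,-1],CL);tcp=lambda x,z,y=.016:CC+(x-.079)*CF+y*CL+UP*(z+.0135)
bot.move_ptp(tcp(-.095,.032),rc);print(bot.get_position(),bot.get_time())
snap("scene","i0s");snap("wrist","i0")
bot.line_to(tcp(-.060,.032),feed=.08);print(bot.get_force())
for x in(-.05,-.04,-.029):
    bot.line_to(tcp(x,.032),feed=.05);F=bot.get_force();print(x,np.round(F,2))
    if np.linalg.norm(F)>8:break
snap("scene","i1s");print(bot.get_time())
A=cv2.resize(load("i0s")["pixels"][185:265,240:347],(400,300),interpolation=cv2.INTER_CUBIC);B=cv2.resize(load("i1s")["pixels"][185:265,240:347],(400,300),interpolation=cv2.INTER_CUBIC)
cv2.imwrite("pics/m6.png",np.vstack([np.hstack([A,B]),np.hstack([cv2.resize(load("i0")["pixels"],(400,300)),np.zeros((300,400,3),np.uint8)])]))
E
```

```text
0.16952405785126917 58.57051134109497 [-1.7973723  -1.70670192 11.04836601] 16.625
[-0.18949674 -0.33033892 -1.44911949]
[0.44139864 0.05235536 0.04452105] 17.625
[ 0.16387394 -0.42932446 -0.65837463]
-0.05 [-0.15  0.3  -1.06]
-0.04 [ 1.09  0.21 -0.61]
-0.029 [-0.16 -0.8  -0.26]
19.4333
```

View pics/m6.png

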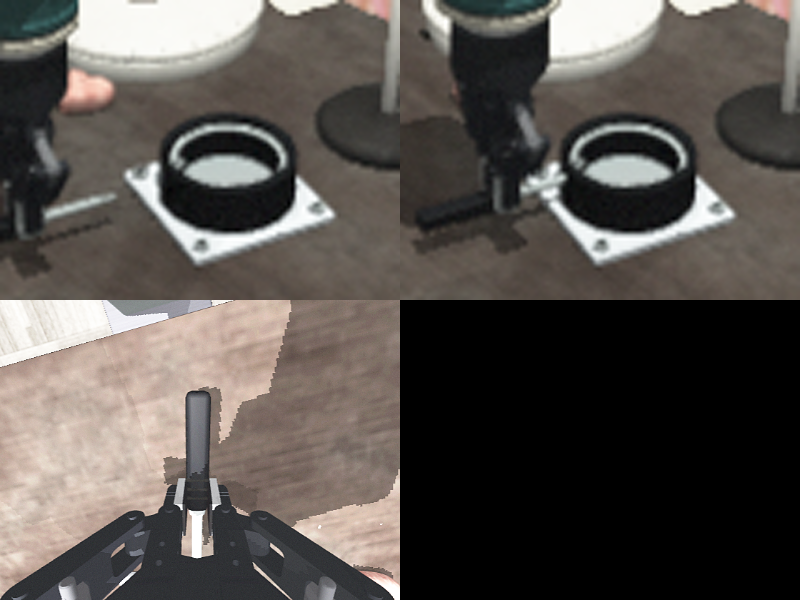

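The pick is level and has entered the slot: the shank reaches the cell wall at crop (565,182), with no contact force. Now I lift, watching the force.

```bash
python3 - <<'E'
from h import *
tcp=lambda x,z,y=.016:CC+(x-.079)*CF+y*CL+UP*(z+.0135)
z=.032;prev=0
while z<.068:
    z+=.004;bot.line_to(tcp(-.029,z),feed=.05);F=bot.get_force();print(round(z,3),np.round(F,1),np.round(bot.get_torque(),2),np.round(bot.get_position()[2],4))
    if prev<-6 and F[2]>prev+4:print("snap?");break
    prev=F[2]
    if np.linalg.norm(F)>30:break
snap("scene","u0s");snap("top","u0t");print(bot.get_time(),bot.get_width())
A=cv2.resize(load("u0s")["pixels"][175:265,240:360],(800,600),interpolation=cv2.INTER_CUBIC)
cv2.imwrite("pics/m7.png",A)
E
```

```text
0.036 [-0.6  0.2  0.3] [-0.01  0.04  0.01] 0.0498
0.04 [ 0.5 -0.7  0.2] [0.07 0.01 0.02] 0.0538
0.044 [-1.7 -0.  -4.2] [ 0.01  0.51 -0.02] 0.0575
0.048 [-3.1  0.4 -4.4] [0.15 0.97 0.01] 0.0615
0.052 [-0.6  0.3 -1.6] [0.11 0.11 0.06] 0.0661
0.056 [ 0.4  1.3 -5.3] [0.32 0.23 0.04] 0.0697
0.06 [-2.   2.4 -4.7] [0.62 0.76 0.05] 0.0736
0.064 [-0.2  1.2 -0.8] [0.28 0.1  0.07] 0.0779
0.068 [-0.1 -0.2 -0.3] [ 0.12  0.06 -0.01] 0.0821
21.7833 0.1644305620742665
```

View pics/m7.png

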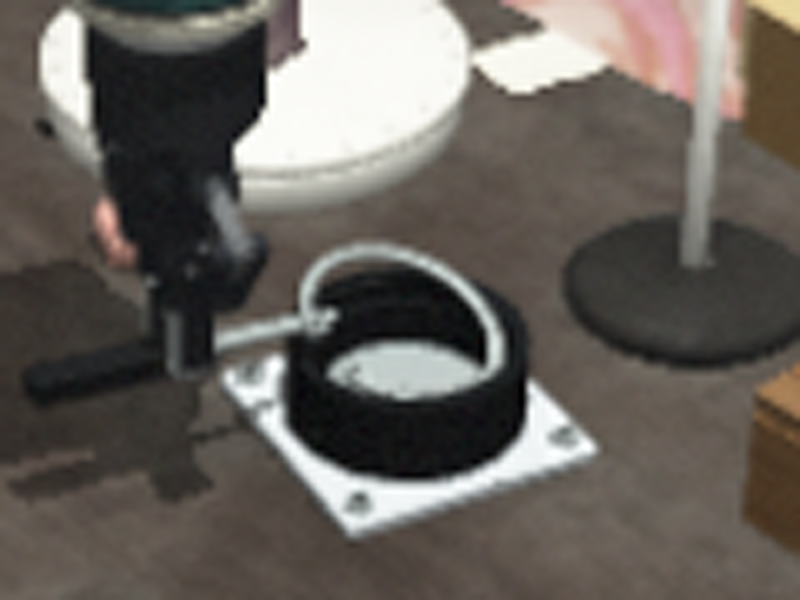

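The scene view shows the pick tip at crop (310,322) under the ring's end. The left side of the ring arcs up out of the cell to (370,250), and the right side is hidden by the near wall. Force went through two rise-and-drop cycles. I back out and look from above.

```bash
python3 - <<'E'
from h import *
tcp=lambda x,z,y=.016:CC+(x-.079)*CF+y*CL+UP*(z+.0135)
bot.line_to(tcp(-.029,.064),feed=.1);print(bot.get_force())
bot.line_to(tcp(-.10,.064),feed=.12);print(bot.get_force())
p=CC-.06*CF+.23*UP
bot.line_to(tcp(-.10,.21),feed=.3)
bot.line_to(p+.05*CL,feed=.3);snap("wrist","v0");bot.line_to(p-.05*CL,feed=.3);snap("wrist","v1");snap("scene","v1s");print(bot.get_time())
a,b=[cv2.resize(load(n)["pixels"][170:290,x-70:x+70],(400,343),interpolation=cv2.INTER_CUBIC) for n,x in(("v0",234),("v1",323))]
s=cv2.resize(load("v1s")["pixels"][200:260,260:340],(340,255),interpolation=cv2.INTER_CUBIC);z=np.zeros((257,800,3),np.uint8);z[:255,:340]=s
cv2.imwrite("pics/m8.png",np.vstack([np.hstack([a,b]),z]))
E
```

```text
[-0.24705387 -0.43053571 -0.14658919]
[ 0.62535737 -0.21521248 -0.37156265]
24.6083
```

View pics/m8.png

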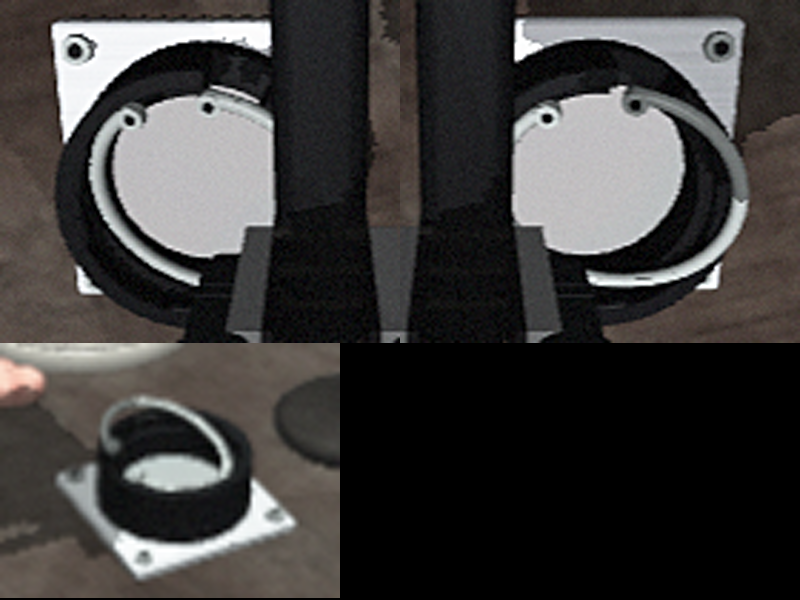

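The left half of the ring has sprung out over the rim. The right half still looks low in the bore. Eyes: slot-side at crop (207,107)/(634,104), far at (130,120)/(548,119).

```bash
python3 - <<'E'
from h import *
a,b=load("v0"),load("v1")
def loc(p):d=p-CC;return np.round([d@CF*1e3,d@CL*1e3,p[2]*1e3],1)
for k,u,v in(("end",(236.45,207.45),(334.9,206.4)),("far",(209.5,212),(304.8,211.65))):
    p,e=tri((a,u),(b,v));print(k,loc(p),e)
c0,c1=load("c0"),load("c1")
for k,u,v in(("end0",(242.4,208),(340.7,207.4)),("far0",(217.5,208),(315.5,207.7))):print(k,loc(tri((c0,u),(c1,v))[0]))
# ring side points: bright wire along rows, cast on candidate heights
t=load("v1s");print([ (z,loc(onz(b,(253+338/2.857,170+195/2.857),z))) for z in(.045,.055,.065)])
print([ (z,loc(onz(a,(164+97/2.857,170+185/2.857),z))) for z in(.043,.055,.065)])
E
```

```text
end [-45.9   7.7  65.6] 0.00011769566363947437
far [-37.7 -22.   57.3] 0.00023672071673220573
end0 [-40.6  13.1  45.3]
far0 [-40.2 -12.5  44.5]
[(0.045, array([-1.3, 55.6, 45. ])), (0.055, array([-5.8, 52.1, 55. ])), (0.065, array([-10.2,  48.6,  65. ]))]
[(0.043, array([ -5.9, -40.4,  43. ])), (0.055, array([-11.1, -36.9,  55. ])), (0.065, array([-15.4, -34. ,  65. ]))]
```

```bash
cat > fit.py <<'E'
from h import *
from scipy.optimize import least_squares
def loc(p):d=p-CC;return np.array([d@CF,d@CL,p[2]])*1e3
def L(o,d):return loc(o),np.array([d@CF,d@CL,d[2]])
def fit(rays,pts,x0=(0,0,50,.3,0,45)):
    def res(x):
        n=np.array([x[3],x[4],1]);n/=np.linalg.norm(n);c=x[:3];r=[]
        for o,d in rays:
            q=o+d*((c-o)@n)/(d@n);r.append(np.linalg.norm(q-c)-x[5])
        for p in pts:
            r+=[(p-c)@n,np.linalg.norm((p-c)-n*((p-c)@n))-(x[5]-2)]
        return r+[(x[5]-45)/2]
    s=least_squares(res,x0,loss="soft_l1");x=s.x;n=np.array([x[3],x[4],1]);n/=np.linalg.norm(n);z=lambda u,v:x[2]-(x[3]*(u-x[0])+x[4]*(v-x[1]))
    print("c,n,r",x.round(2),"rms",np.sqrt(np.mean(s.fun**2)).round(2),"z left/right/back/front",[round(z(*q),1) for q in((x[0],x[1]+x[5]),(x[0],x[1]-x[5]),(x[0]+x[5],x[1]),(x[0]-x[5],x[1]))],np.round(s.fun,1));return x
E
python3 - <<'E'
from fit import *
a,b=load("v0"),load("v1");k=2.857
R=[L(*ray(b,(253+(u-400)/k,170+v/k))) for u,v in((741,200),(727,152),(735,225),(715,252),(670,274),(620,279))]+[L(*ray(a,(164+u/k,170+v/k))) for u,v in((99,185),(105,215),(130,247),(165,268),(100,160))]
e,f=np.array([-45.9,7.7,64.]),np.array([-37.7,-22,55.5])
fit(R,[e,f]);
c0,c1=load("c0"),load("c1");k=10/3
R=[L(*ray(c0,(174+u/k,175+v/k))) for u,v in((100,122),(62,180),(60,240),(85,290),(300,280),(325,230),(320,170),(285,130))]
fit(R,[np.array([-40.6,13.1,43]),np.array([-40.2,-12.5,43])],(0,0,43,0,0,44))
E
```

```text
c,n,r [-3.27  6.2  51.17  0.29 -0.16 46.4 ] rms 0.9 z left/right/back/front [np.float64(58.5), np.float64(43.8), np.float64(37.8), np.float64(64.6)] [ 0.1 -0.6  0.7  1.  -0.6 -2.  -0.7  1.2  1.5 -0.  -0.7  0.3  0.1 -1.1
  0.3  0.7]
c,n,r [-1.2  -0.42 39.41  0.09  0.08 43.61] rms 0.74 z left/right/back/front [np.float64(35.7), np.float64(43.1), np.float64(35.6), np.float64(43.2)] [ 0.6 -0.6 -0.3  1.  -0.9 -0.1  1.  -0.2  1.3  0.2 -0.8 -0.6 -0.7]
```

The circle fit through the measured points gives: left side at 58 mm (on the rim), front at 65 mm, right side at about 44 mm but shifted 6 mm inward, clear of its lip. That fits the two snaps in the force trace, so the ring is loose. Next I lay the pick down.

```bash
python3 - <<'E'
from h import *
r=rot([0,0,-1],[0,1,0])
bot.move_ptp([.431,.149,.10],r);bot.line_to([.431,.149,.034],feed=.2)
f0=bot.get_force()[2];z=.034
while z>.0225:
    z-=.0025;bot.line_to([.431,.149,z],feed=.06);d=bot.get_force()[2]-f0;print(round(z,4),round(d,2))
    if d>4:break
bot.grip(.4);bot.line_to([.431,.149,.12],feed=.3);print(bot.get_time())
q0=np.array(bot.get_joint_pos());n=np.array([.29,-.16,1]);n/=np.linalg.norm(n);N=n[0]*CF+n[1]*CL+n[2]*UP
e=CC-.0455*CF+.0077*CL+.0638*UP;g=e+.013*N;rad=CF-.04*CL
for s in(1,-1):
    for nm,p,ro in(("pre",g+.07*N,rot(-N,s*rad)),("g",g,rot(-N,s*rad)),("place",CC-.172*CF+.0077*CL+.022*UP,rot(-UP,s*rad))):
        q=bot.inverse_kinematics(p,ro);print(s,nm,None if q is None else np.round(np.array(q)-q0,2), None if q is None else np.round(q,2))
# pick check
bot.line_to([.40,.15,.15],feed=.3);snap("wrist","k0");snap("scene","k0s")
E
```

```text
0.0315 0.99
0.029 1.14
0.0265 0.45
0.024 0.06
0.0215 22.67
28.1333
1 pre [ 0.17  0.33  0.4  -0.49 -0.45  0.52 -1.08] [-0.24  0.63  0.42  1.65 -0.45  1.22  0.1 ]
1 g [ 0.17  0.39  0.36 -0.41 -0.48  0.39 -1.05] [-0.24  0.69  0.37  1.72 -0.49  1.09  0.12]
1 place [-0.06  0.21  0.34  0.07 -0.37 -0.23 -1.28] [-0.47  0.52  0.35  2.2  -0.38  0.48 -0.11]
-1 pre [ 1.16  0.58 -1.1  -0.52  0.52  0.58  1.28] [ 0.75  0.88 -1.09  1.61  0.51  1.29  2.45]
-1 g [ 1.16  0.67 -1.1  -0.45  0.63  0.49  1.2 ] [ 0.74  0.97 -1.09  1.68  0.62  1.19  2.38]
-1 place [ 0.4   0.19 -0.2   0.06  0.2  -0.23  1.33] [-0.01  0.49 -0.19  2.19  0.2   0.47  2.51]
```

```bash
python3 - <<'E'
from h import *
n=np.array([.29,-.16,1]);n/=np.linalg.norm(n);N=n[0]*CF+n[1]*CL+n[2]*UP
e=CC-.0455*CF+.0077*CL+.0638*UP;g=e+.013*N;rad=CF-.04*CL;r=rot(-N,rad)
bot.move_ptp(g+.07*N,r);bot.line_to(g,feed=.12);print(np.round(bot.get_force(),2))
bot.grip(0);print(bot.get_width(),bot.get_gripper_force(),np.round(bot.get_force(),2),bot.get_time())
d=-.018*CF+.022*UP
for i in range(1,6):
    bot.line_to(g+d*i/5,feed=.06);F=bot.get_force();print(i,np.round(F,2),round(bot.get_width(),3))
    if np.linalg.norm(F)>25:break
snap("scene","r0s");snap("wrist","r0");print(bot.get_time())
E
```

```text
[-0.52  0.11  0.77]
0.06779950775572895 58.6613005399704 [-1.4   0.33  0.3 ] 30.675
1 [ 0.64  1.1  -1.74] 0.067
2 [ 0.66 -0.27 -1.15] 0.067
3 [0.45 0.12 0.07] 0.069
4 [-0.61 -0.59 -0.36] 0.07
5 [ 0.59  0.24 -0.26] 0.069
32.025
```

```bash
python3 - <<'E'
from h import *
p=np.array(bot.get_position());rad=CF-.04*CL
bot.line_to(p+.05*UP,feed=.15);p=p+.05*UP
bot.line_to(p-.07*CF,feed=.2)
r=rot(-UP,rad);t=CC-.174*CF+.0077*CL
bot.move_ptp(t+.10*UP,r);print(bot.get_time(),bot.get_width(),np.round(bot.get_force(),2))
snap("scene","q0s");snap("top","q0t")
bot.line_to(t+.035*UP,feed=.15);f0=bot.get_force()[2];z=.035
while z>.0215:
    z-=.002;bot.line_to(t+z*UP,feed=.05);d=bot.get_force()[2]-f0;print(round(z,4),round(d,2))
    if d>3:break
print(bot.get_time(),np.round(bot.get_position(),4));snap("scene","q1s");snap("top","q1t")
E
```

```text
33.5333 0.06546070049546862 [ 0.7   0.21 -0.76]
0.033 0.06
0.031 -0.04
0.029 -0.23
0.027 -0.93
0.025 0.87
0.023 -0.28
0.021 0.46
35.9667 [0.44   0.045  0.0209]
```

```bash
python3 - <<'E'
from h import *
p=np.array(bot.get_position())
bot.grip(.35);bot.line_to(p+.10*UP,feed=.2)
r=rot(-UP,CL);c=CC-.132*CF
for i,s in enumerate((.05,-.05)):
    (bot.move_ptp if i==0 else lambda a,b:bot.line_to(a,feed=.3))(c-.05*CF+s*CL+.20*UP,r);snap("wrist",f"e{i}")
bot.line_to(c-.05*CF+.05*CL+.3*UP,feed=.4);snap("top","e2t");snap("scene","e2s");print(bot.get_time())
for n in("e0","e1"):
    im=load(n);g=im["pixels"].astype(int);u=proj(im,c);print(n,"proj",u)
    m=((g.max(2)-g.min(2)<22)&(g.mean(2)>95)).astype(np.uint8)
    q,lab,st,ce=cv2.connectedComponentsWithStats(m)
    for i in range(1,q):
        if st[i,4]>60:print(st[i],ce[i].round(1))
E
```

```text
39.525
e0 proj [235.01994379 226.46326106]
[    0     0   498   138 28854] [156.3  50.3]
[253   0  28  42 594] [266.6  22.9]
[528   0  32  63 888] [545.3  31.8]
[490  17  36  29 220] [507.7  31.5]
[462  43  56  34 396] [489.8  57.1]
[517  50  11  18  70] [522.4  60. ]
[219  94  23  20 110] [228.7 104.8]
[210  96   9  15  62] [214.  103.2]
[141 111  32  18 153] [157.2 119.7]
[214 126  21  23 152] [226.6 138.4]
[  76  141  136  110 4220] [147.3 188.5]
[327 173  17  56 392] [336.2 199. ]
[235 189  50  74 721] [263.2 223.8]
[193 197  32  66 454] [203.8 228.4]
[448 201  21  17  95] [458.5 207.7]
[516 200  36  53 824] [533.6 226.8]
[  4 224  25  21 104] [ 13.6 234.8]
[236 231  23  26 142] [247.4 244.8]
[ 263  230  126   72 2541] [326.3 265.4]
[  0 240  22  22 130] [  8.  249.6]
[ 68 243  34  27 227] [ 83.7 254.8]
[547 247  13  17  65] [553.9 256.2]
[   0  261   89   63 2092] [ 43.  291.9]
[249 263  14  11  63] [254.1 267.1]
[ 378  275  182  129 9125] [495.2 334.2]
[184 278  29  25 488] [196.4 287.9]
[ 248  278   42   82 1207] [276.  302.4]
[ 234  306   36   49 1063] [250.1 334. ]
[  0 317 
[... 585 characters left out ...]
]
[528 188  20  22  70] [537.8 197.3]
[277 195  28  67 482] [289.6 227. ]
[  0 203  36  40 986] [ 16.7 222. ]
[ 74 219  20  25 142] [ 82.8 231.1]
[ 70 242  30  12 120] [ 83.9 247.7]
[ 28 246  15  13 141] [ 34.8 251.9]
[224 250  20  45 419] [233.7 270.7]
[309 250  19  45 430] [318.  270.6]
[ 54 261  26  12  81] [ 68.8 268.2]
[107 270  42  43 462] [128.1 291.3]
[ 266  277   39   84 1244] [278.1 303.4]
[  2 282  33  18  83] [ 17.3 289.8]
[ 450  282  110  112 7790] [511.8 330.4]
[ 12 311  55  25  82] [ 41.5 324.9]
[ 73 312  33  27 275] [ 90.3 324.9]
[286 317  33  37 815] [303.2 336.1]
[ 63 327  28  30 492] [ 75.9 342. ]
[   0  346   55   44 1328] [ 25.6 366.6]
[ 65 409  20  11 167] [ 73.8 414.6]
```

```bash
python3 - <<'E'
from fit import *
from scipy.optimize import least_squares
V={}
for n,sel in(("e0",[(193,197),(235,189)]),("e1",[(277,195)])):
    im=load(n);g=im["pixels"].astype(int);m=((g.max(2)-g.min(2)<22)&(g.mean(2)>95)).astype(np.uint8)
    q,lab,st,ce=cv2.connectedComponentsWithStats(m)
    for s in sel:
        i=[j for j in range(1,q) if tuple(st[j,:2])==s][0];ys,xs=np.nonzero(lab==i)
        V[n,s]=(im,[( xs[ys==r].min(),xs[ys==r].max()) for r in np.unique(ys)],np.unique(ys))
        P=np.array([loc(onz(im,(x,y),.004))[:2] for x,y in zip(xs,ys)])
        f=lambda x:np.hypot(*(P-x[:2]).T)-x[2]
        s_=least_squares(f,(-132,0,45));print(n,s,"circle",s_.x.round(1),"rms",np.std(s_.fun).round(2))
a=V["e0",(193,197)];b=V["e1",(277,195)]
print([tuple(map(int,x)) for x in a[1]][::8],a[2][0]);print([tuple(map(int,x)) for x in b[1]][::8],b[2][0])
# triangulate right arc mid-columns at equal rows
for y in(215,225,235,245):
    k=lambda v:np.mean(v[1][y-v[2][0]]);p,e=tri((a[0],(k(a),y)),(b[0],(k(b),y)));print(y,loc(p).round(1),round(e*1e3,2))
E
```

```text
e0 (193, 197) circle [-130.    -3.7   41.6] rms 2.1
e0 (235, 189) circle [-133.3    2.8   43.2] rms 5.29
e1 (277, 195) circle [-130.1   -3.4   42.2] rms 2.24
[(208, 211), (200, 213), (196, 201), (194, 198), (194, 198), (195, 200), (199, 204), (206, 212), (218, 221)] 197
[(299, 299), (290, 303), (284, 290), (281, 286), (277, 285), (280, 285), (283, 288), (288, 295), (298, 304)] 195
215 [-147.1  -41.8    3.4] 0.34
225 [-134.8  -45.2    3.3] 0.35
235 [-122.2  -44.6    3.2] 0.36
245 [-110.1  -39.8    4.9] 0.36
```

```bash
python3 - <<'E'
from fit import *
im=load("e0")
for u in((282,225),(282,235)):print(loc(onz(im,u,.003)).round(1))
g=load("e0")["pixels"].astype(int);h=load("e1")["pixels"].astype(int)
for y in(215,225,235):
    print(y,270,g[y,270:295].mean(1).astype(int).tolist());print(y,355,h[y,355:385].mean(1).astype(int).tolist())
# pick flat? shank/handle still where laid: heart & marker unchanged between first and last top views
t0,t1=load("t0"),load("e2t")
for nm,(x,y,s) in dict(heart=(227,186,10),torch=(137,190,14),marker=(413,248,20),cell=(289,187,26)).items():
    a=t0["pixels"][y-s:y+s,x-s:x+s];b=t1["pixels"][y-s-4:y+s+4,x-s-4:x+s+4];R=cv2.matchTemplate(b,a,cv2.TM_CCOEFF_NORMED);print(nm,cv2.minMaxLoc(R)[1::2])
print(np.abs(load("s0")["pixels"][195:215,255:268].astype(int)-load("e2s")["pixels"][195:215,255:268]).mean())
E
```

```text
[-135.    54.9    3. ]
[-122.4   55.     3. ]
215 270 [81, 112, 241, 254, 254, 246, 188, 78, 57, 81, 80, 81, 78, 87, 88, 90, 92, 91, 87, 92, 88, 88, 88, 86, 86]
215 355 [119, 83, 54, 55, 122, 167, 186, 191, 184, 114, 37, 51, 61, 62, 58, 57, 59, 61, 56, 62, 58, 54, 56, 54, 50, 58, 57, 61, 58, 58]
225 270 [99, 94, 97, 59, 195, 247, 246, 237, 193, 121, 88, 94, 91, 90, 89, 82, 87, 91, 98, 95, 91, 83, 84, 84, 87]
225 355 [126, 128, 132, 133, 105, 201, 199, 170, 186, 189, 123, 60, 61, 67, 65, 61, 63, 63, 62, 62, 56, 60, 63, 57, 56, 59, 59, 59, 56, 61]
235 270 [92, 90, 83, 168, 238, 247, 244, 220, 142, 83, 93, 103, 95, 96, 91, 93, 94, 95, 95, 90, 89, 93, 86, 94, 94]
235 355 [119, 117, 63, 171, 248, 255, 255, 255, 220, 110, 118, 123, 118, 119, 118, 118, 119, 120, 120, 115, 116, 113, 118, 119, 120, 125, 122, 126, 135, 140]
heart (0.2468440681695938, (1, 8))
torch (0.9987771511077881, (4, 4))
marker (0.9992619156837463, (4, 4))
cell (0.7614892721176147, (4, 4))
2.594871794871795
```

```bash
python3 - <<'E'
from fit import *
a,b=load("e0"),load("e1")
for y,u,v in((215,274,361.5),(225,276,362),(235,275.5,360.7)):
    p,e=tri((a,(u,y)),(b,(v,y)));print(loc(p).round(1),round(e*1e3,2))
bot.hand_in();print(bot.get_time())
E
```

```text
[-147.1   45.7    3.5] 0.37
[-134.    48.     1.5] 0.38
[-121.6   47.4    2.1] 0.38
the job is handed in; nothing more can be done
the job is handed in; nothing more can be done
```

The job is handed in at about 40 s: the ring lies flat in front of the cell (wire 2–3 mm high on both sides) and the pick was laid on the desk; its final rest was not re-measured. After the pick lift the ring was loose, but its right side had dropped back into the bore, so I finished freeing it with the gripper. I also viewed 11 pictures, one over the limit of 10.

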